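# Point out the objective and its port

### The arm

A 6-joint arm with a two-finger parallel gripper is mounted at the origin on the work surface. World frame = base frame: x ahead of the robot, y to its left, z up, the work surface at z = 0. Lengths are in mm, angles in rad, forces in N, time in s.
With the tool pointing down it reaches from about 400 to 925 mm from the base axis. Payload 12.5 kg.
Tool frame: the origin (TCP) lies midway between the tips of the shut fingers; the grasp point (between the pads) lies bot.grip_point_offset behind it (bot.grip_point_offset is the distance from the TCP to the grasp point, in mm); z points along the fingers, y is the direction in which the jaws open and shut (so a half turn about z gives the same grasp; the last joint's range is limited). The gripper opens to 95 mm and grips with 3 to 60 N. Pads are 20 mm wide; open, the fingers measure 119 mm over their backs; the gripper's body (75 mm by 180 mm) begins 59 mm behind the grasp point.
Start: joints at [1.18, 0.491, 1.559, -0, 1.092, -0.106], TCP at [175.586, 599.847, 214.661] pointing down, gripper open.
Joint ranges: [-3.1, 3.1], [-0.84, 2.19], [0.05, 2.79], [-1.13, 4.28], [0.06, 2.93], [-2.69, 2.69]. Speed limits (rad/s): [2.22, 2.22, 2.79, 3.14, 3.14, 3.14].

### API

Orientations are given as a unit quaternion [x, y, z, w].
In Python, from plant import bot gives the robot as it stands.
- The arm moves only by the tool step_arm, never from a script. Its argument "targets" is a list of rows, each an object with "offset": the shift along the world's x, y, z in m, a list of three; "yaw": the turn about the world's z in degrees. A call has exactly 5 rows; each row shifts and turns the pose as measured when the row begins; what a row does not reach is not made up. A row lasts 1/12 s, in which the tool goes at most 41.7 mm and 7.16 degrees, less where a joint would pass 70% of its speed; a pose out of reach is approached as far as the arm can. A call with a gripper value outside its range is refused whole. "gripper" is the gripper's target within -1 to 1 (fully open at 1, half-way at 0, shut at -1), set as the call begins (left out, the last holds). The fingers move at their own pace and stop on an object; "grip_force" is the grip in N (left out, the last holds). Time passes only in rows, so rows that do not move let the fingers close, or fill a call up. It gives the time, the measured TCP pose, the force and the opening at its end, in the units of the state.
- bot.get_obs(): the state, without advancing time (a new reading comes with each control period).
- bot.camera(name): name is "side" or "top" or "wrist"; returns a dict with "img" (400x640x3 uint8, red, green, blue), "camera_matrix" (3x3 intrinsics, pixels), "k1" (the pictures are not rectified: a ray, as slopes to the right and down, at radius r is drawn at 1 + k1 r^2 times it, then the intrinsics apply), "R" (3x3) and "t" (3): a world point X has camera coordinates R X + t; the wrist camera has in their place "hand_eye" (4x4, takes a point from camera to tool coordinates, whose origin is the TCP and whose axes are the flange's). Camera axes: x right, y down, z forward; pixel columns grow to the right and rows downward; lengths in mm; the calibration is good to about 2 mm. A picture is of the moment at which its call begins: read the wrist's pose just before it. There is no depth.
- bot.job_done(): hands the job in, once; it reports no verdict.
The state is a dict: "time": time; "joints": joint angles; "qd": joint speeds; "tau": joint torques, N m; "ee_pos": TCP position; "eef_rot": TCP orientation; "contact_force": force on the tool from outside, world axes, zero at the start; "wrist_torque": the same for the moment, N m; "opening": finger opening in mm.
Only numpy, scipy, OpenCV 4.12 (cv2) and the standard library are available. Lean on these libraries where they do the work, as an engineer would, in place of code of your own. Each camera call takes 0.05 s, during which the arm holds its last target. There are 200 camera calls.

### The job

Show the trainee which microscope objective goes where: point down at the top of the blue-banded objective with the fingertips, centred two or three centimetres above it, and stay there for about two seconds; then point in the same way, just as long, at the turret's one open port (the dark hole without a white cap). Do not touch or move any of these things, and do not bring the fingertips low over another objective or a capped port, even in passing: stay 10 cm or more above the bench there. Finish with the hand raised about 20 cm above the bench.

Things in the scene. Friction and masses are not known exactly. Their poses are not given: they have to be found in the camera images.
- obj_blue: microscope objective with a blue band, standing nose up on the tray: 34 mm diameter, 56 mm tall, chrome below, the blue band (34 mm wide, 30 to 38 mm up, visible from above as a coloured ring) and a narrower black nose (19 mm) with a small lens at the top. Loose, about 140 g. Origin: centre of its underside, z up; its top is 56 mm above the origin, about 62 mm above the bench. This is the one to point at first.
- obj_red: microscope objective with a red band, standing nose up on the tray: 34 mm diameter, 56 mm tall, chrome below, the red band (34 mm wide, 30 to 38 mm up, visible from above as a coloured ring) and a narrower black nose (19 mm) with a small lens at the top. Loose, about 140 g. Origin: centre of its underside, z up; its top is 56 mm above the origin, about 62 mm above the bench. Not to be pointed at.
- obj_yellow: microscope objective with a yellow band, standing nose up on the tray: 34 mm diameter, 56 mm tall, chrome below, the yellow band (34 mm wide, 30 to 38 mm up, visible from above as a coloured ring) and a narrower black nose (19 mm) with a small lens at the top. Loose, about 140 g. Origin: centre of its underside, z up; its top is 56 mm above the origin, about 62 mm above the bench. Not to be pointed at.
- obj_green: microscope objective with a green band, standing nose up on the tray: 34 mm diameter, 56 mm tall, chrome below, the green band (34 mm wide, 30 to 38 mm up, visible from above as a coloured ring) and a narrower black nose (19 mm) with a small lens at the top. Loose, about 140 g. Origin: centre of its underside, z up; its top is 56 mm above the origin, about 62 mm above the bench. Not to be pointed at.
- port (a point): centre of the mouth of the turret's only open port: a brass collar (30 mm outside, 21 mm hole, dark inside) 34 mm from the turret's axis; its mouth is 44 mm above the bench. This is the place to point at second.
- cap1 (a point): centre of the top of a white dust cap (31 mm wide) that closes another port of the turret, 34 mm from its axis, 50 mm above the bench. Not to be pointed at.
- cap2 (a point): centre of the top of a white dust cap (31 mm wide) that closes another port of the turret, 34 mm from its axis, 50 mm above the bench. Not to be pointed at.
- cap3 (a point): centre of the top of a white dust cap (31 mm wide) that closes another port of the turret, 34 mm from its axis, 50 mm above the bench. Not to be pointed at.
- turret: objective turret lying with its ports up on a grey foot, fixed to the bench: black disc 116 mm across (foot 132 mm), top face 34 mm up, four ports 90 degrees apart, three under white caps and one open. Origin: centre of its underside on the bench; its +x axis points from the turret's axis to the open port.
- tray: white plate 170 x 170 x 6 mm, fixed to the bench, that carries the four objectives. Origin: centre of its underside.
- dish: low round glass dish, 90 mm across, 18 mm high, with a brass specimen holder in it; loose, not part of the job. Origin: centre of its underside.

How it is judged:
By the outcome, as a careful person would: the job done as asked, in the order asked, and still so for the second after the job is handed in, with the robot touching nothing.
It also fails if it takes over 48 s, if anything falls off the work surface, if the arm or the gripper's body presses on something with over 40 N, if the wrist force passes 120 N, or if a joint passes its speed limit or range.

## Working session

There is one attempt and no reset: what is moved stays moved. The work goes in short steps, Python scripts to look and compute and a tool call to move; the robot and the scene stay as the last step left them, time stands still between calls to the robot, and variables do not carry over. Pictures are saved under pics/ and viewed, on a budget of 10 in all, crops included, one or two more only if the job needs it, and the job is handed in when it is done.

Besides the shell and the picture viewer there is one more tool, called as name([rows], argument=value, ...), one row to a line, values as JSON. step_arm: Moves the arm, as the interface text tells. Its arguments: {"type":"object","properties":{"targets":{"type":"array","items":{"type":"object","properties":{"offset":{"type":"array","items":{"type":"number"}},"yaw":{"type":"number"}}}},"gripper":{"type":"number"},"grip_force":{"type":"number"}},"required":["targets"]}

```bash
mkdir -p pics; cat > h.py <<'E'
import numpy as np, cv2
from plant import bot
from scipy.spatial.transform import Rotation as Ro
def shot(name,fn):
    o=bot.get_obs(); c=bot.camera(name); cv2.imwrite(fn,c['img'][:,:,::-1])
    if 'hand_eye' in c:
        T=np.eye(4);T[:3,:3]=Ro.from_quat(o['eef_rot']).as_matrix();T[:3,3]=o['ee_pos']
        W=T@np.array(c['hand_eye']); c['R']=W[:3,:3].T; c['t']=-c['R']@W[:3,3]
    c['R']=np.array(c['R']);c['t']=np.array(c['t']).ravel();c['K']=np.array(c['camera_matrix']);np.savez(fn+'.npz',**{k:c[k] for k in('img','K','R','t','k1')})
    return c
def cast(c,uv,z):
    K=c['K'];d=np.array([(uv[0]-K[0,2])/K[0,0],(uv[1]-K[1,2])/K[1,1]]);s=d.copy()
    for _ in range(20): s=d/(1+float(c['k1'])*(s@s))
    r=c['R'].T@np.r_[s,1];o=-c['R'].T@c['t'];return o+r*(z-o[2])/r[2]
def proj(c,X):
    p=c['R']@np.array(X)+c['t'];s=p[:2]/p[2];s=s*(1+float(c['k1'])*(s@s));return c['K'][:2,:2]@s+c['K'][:2,2]
E
python3 - <<'E'
from h import *
o=bot.get_obs();print(o['time'],o['ee_pos'],o['eef_rot'],o['opening'])
shot('top','pics/top.png');shot('side','pics/side.png')
E
```

```text
0.0 [175.47905091 599.61431138 214.06087192] [ 1.41904900e-01  9.89880142e-01 -5.35356451e-04 -1.32921112e-04] 95.12035835311012
```

View pics/top.png

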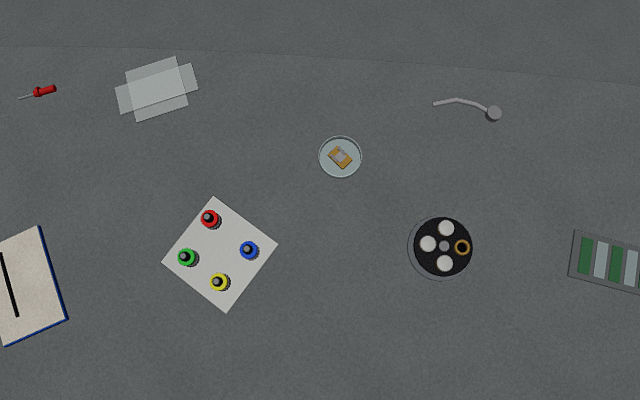

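View pics/side.png

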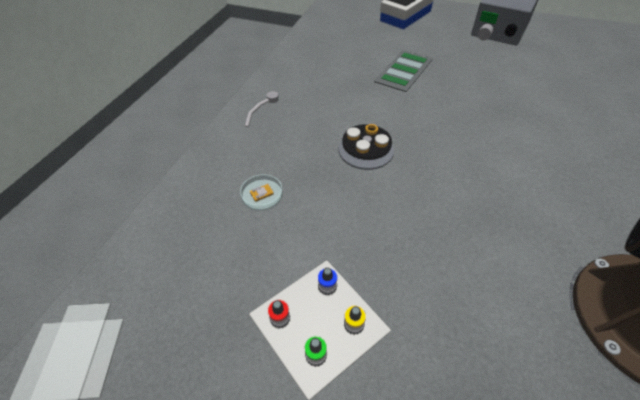

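The top view shows blue at about (249,250), red (210,218), green (187,257), yellow (220,282), and the brass open port at (462,247) on the turret centred near (444,246). The side view agrees: blue (327,280), port (372,129).

```bash
python3 - <<'E'
from h import *
for n,uv in(('top',dict(blue=(249,250),red=(210,218),green=(187,257),yellow=(220,282),port=(462,247))),('side',dict(blue=(327,280),red=(278,313),green=(316,350),yellow=(355,319),port=(372,129)))):
    c=dict(np.load(f'pics/{n}.png.npz'));hsv=cv2.cvtColor(c['img'],cv2.COLOR_RGB2HSV)
    hue=dict(blue=(110,128),red=(0,5),green=(50,70),yellow=(25,35),port=(10,24))
    print(n,'cam',-c['R'].T@c['t'],'TCP px',proj(c,[175.5,599.6,214]))
    for k,(u,v) in uv.items():
        m=cv2.inRange(hsv,(hue[k][0],110,50),(hue[k][1],255,255))
        w=np.zeros_like(m);cv2.circle(w,(u,v),15,255,-1);m&=w
        cn=max(cv2.findContours(m,cv2.RETR_EXTERNAL,cv2.CHAIN_APPROX_NONE)[0],key=cv2.contourArea)
        (p,r,_)=cv2.minAreaRect(cn)
        z=44 if k=='port' else 42
        X=cast(c,p,z)
        print(k,np.round(p,1),np.round(r,1),X.round(1),'reach',np.hypot(*X[:2]).round())
    if n=='top':
        g=c['img']
        m=cv2.inRange(hsv,(0,0,150),(180,60,255));
        for q in((446,228),(428,243),(445,264)):
            l=cv2.connectedComponentsWithStats(m)
            i=l[1][q[1],q[0]];print('cap',l[2][i],cast(c,l[3][i],50).round(1))
E
```

```text
top cam [443.95361368 -20.2374246  877.34450789] TCP px [-72.45149527 426.47201315]
blue [248.  249.5] [17. 16.] [526.9 128.3  42. ] reach 542.0
red [209. 218.] [16. 16.] [581.9 210.6  42. ] reach 619.0
green [186.  256.5] [16. 17.] [504.5 245.7  42. ] reach 561.0
yellow [218.2 281.6] [17. 17.] [462.5 178.2  42. ] reach 496.0
port [461.5 247. ] [16. 15.] [ 559.3 -277.7   44. ] reach 624.0
cap [439 220  15  16 173] [ 594.1 -245.4   50. ]
cap [421 236  14  15 171] [ 561.5 -210.4   50. ]
cap [437 256  16  15 181] [ 526.2 -243.4   50. ]
side cam [419.89605298 441.6265906  631.24702761] TCP px [ 820.6483571  1438.60084969]
blue [327. 278.] [16. 18.] [527.3 132.9  42. ] reach 544.0
red [278. 310.] [20. 20.] [582.2 213.4  42. ] reach 620.0
green [315. 348.] [22. 20.] [505.4 249.4  42. ] reach 564.0
yellow [355. 316.] [20. 20.] [463.4 181.2  42. ] reach 498.0
port [371.5 129. ] [10. 13.] [ 558.6 -270.4   44. ] reach 621.0
```

Blue is at about (527,129.5) and the port at about (559,-278). The turret centre from caps 1 and 3 is (560,-244), so the port sits 34 mm out, opposite cap 2, as specified. I'll shut the fingers and cross high.

step_arm([
  {"offset":[0.023,-0.031,0]},
  {"offset":[0.023,-0.031,0]},
  {"offset":[0.023,-0.031,0]},
  {"offset":[0.023,-0.031,0]},
  {"offset":[0.023,-0.031,0]},
], gripper=-1)

```text
invalid input
```

step_arm([
  {"offset":[0.023,-0.031,0]},
  {"offset":[0.023,-0.031,0]},
  {"offset":[0.023,-0.031,0]},
  {"offset":[0.023,-0.031,0]},
  {"offset":[0.023,-0.031,0]},
])

```text
invalid input
```

step_arm([
  {"offset":[0.023,-0.031,0.0],"yaw":0},
  {"offset":[0.023,-0.031,0.0],"yaw":0},
  {"offset":[0.023,-0.031,0.0],"yaw":0},
  {"offset":[0.023,-0.031,0.0],"yaw":0},
  {"offset":[0.023,-0.031,0.0],"yaw":0},
], gripper=-1)

```text
time: 0.52
ee_pos: [288.9, 442.8, 211.4]
eef_rot: [0.137, 0.991, -0.001, -0.001]
contact_force: [1.0, 0.2, 0.2]
opening: 67.1
```

step_arm([
  {"offset":[0.023,-0.031,0.0],"yaw":0},
  {"offset":[0.023,-0.031,0.0],"yaw":0},
  {"offset":[0.023,-0.031,0.0],"yaw":0},
  {"offset":[0.023,-0.031,0.0],"yaw":0},
  {"offset":[0.023,-0.031,0.0],"yaw":0},
])

```text
time: 0.93
ee_pos: [406.8, 279.1, 210.8]
eef_rot: [0.136, 0.991, -0.002, -0.002]
contact_force: [1.1, 0.3, 0.5]
opening: 33.7
```

step_arm([
  {"offset":[0.025,-0.031,0.0],"yaw":0},
  {"offset":[0.025,-0.031,0.0],"yaw":0},
  {"offset":[0.025,-0.031,0.0],"yaw":0},
  {"offset":[0.025,-0.031,0.0],"yaw":0},
  {"offset":[0.015,-0.02,0.0],"yaw":0},
])

```text
time: 1.35
ee_pos: [526.3, 124.8, 210.4]
eef_rot: [0.137, 0.991, -0.002, -0.002]
contact_force: [0.4, 1.0, 0.0]
opening: 2.4
```

Above blue. One wrist look to refine.

```bash
python3 - <<'E'
from h import *
c=shot('wrist','pics/w1.png');o=bot.get_obs();print(o['ee_pos'],o['opening'],-c['R'].T@c['t'])
hsv=cv2.cvtColor(c['img'],cv2.COLOR_RGB2HSV)
m=cv2.inRange(hsv,(110,110,50),(128,255,255))
for cn in cv2.findContours(m,cv2.RETR_EXTERNAL,cv2.CHAIN_APPROX_NONE)[0]:
    if cv2.contourArea(cn)>100:
        e=cv2.fitEllipse(cv2.convexHull(cn));print(e,cast(c,e[0],42).round(1),cv2.boundingRect(cn))
print('expect',proj(c,[527,129.5,62]),proj(c,o['ee_pos']))
E
```

```text
[528.23314359 122.55625123 210.22678822] 1.1035273089479547 [458.19284023 144.79294532 379.36473464]
((323.1040344238281, 182.47976684570312), (33.57985305786133, 33.872371673583984), 3.3419296741485596) [526.9 128.8  42. ] (307, 166, 33, 34)
expect [324.05000044 186.78409443] [315.11213269 254.49448143]
```

View pics/w1.png

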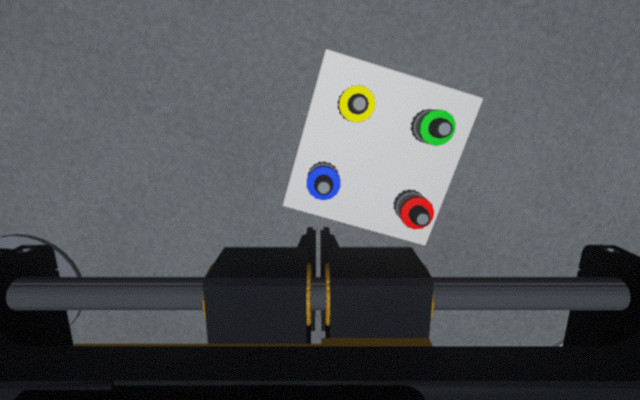

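The wrist view shows blue at (323,182), which puts it at (527,129), and the fingers nearly shut. I'll correct sideways and then descend straight down.

step_arm([
  {"offset":[-0.001,0.006,0.0],"yaw":0},
  {"offset":[0,0,-0.02],"yaw":0},
  {"offset":[0,0,-0.02],"yaw":0},
  {"offset":[0,0,-0.02],"yaw":0},
  {"offset":[0,0,-0.01],"yaw":0},
])

```text
time: 1.82
ee_pos: [527.8, 128.9, 139.2]
eef_rot: [0.14, 0.99, -0.002, 0.0]
contact_force: [-0.2, 0.8, 0.8]
opening: 0.6
```

step_arm([
  {"offset":[-0.001,0,-0.015],"yaw":0},
  {"offset":[0,0,-0.015],"yaw":0},
  {"offset":[0,0,-0.01],"yaw":0},
  {"offset":[0,0,-0.007],"yaw":0},
  {"offset":[0,0,-0.004],"yaw":0},
])

```text
time: 2.23
ee_pos: [523.2, 133.7, 83.9]
eef_rot: [0.138, 0.99, -0.002, -0.002]
contact_force: [-0.5, 0.1, -0.3]
opening: 0.4
```

step_arm([
  {"offset":[0.003,-0.004,0.003],"yaw":0},
  {"offset":[0,0,0],"yaw":0},
  {"offset":[0,0,0],"yaw":0},
  {"offset":[0,0,0],"yaw":0},
  {"offset":[0,0,0],"yaw":0},
])

```text
time: 2.65
ee_pos: [527.1, 130.1, 88.5]
eef_rot: [0.138, 0.99, -0.002, -0.001]
contact_force: [0.6, 0.7, -0.6]
opening: 0.3
```

```bash
python3 - <<'E'
from h import *
for _ in range(3):
    o=bot.get_obs();print(o['time'],o['ee_pos'].round(2) if hasattr(o['ee_pos'],'round') else o['ee_pos'],np.round(o['qd'],3))
    shot('side','pics/s2.png')
shot('wrist','pics/w2.png')
a=cv2.imread('pics/s2.png')[200:350,230:430];b=cv2.imread('pics/w2.png')
cv2.imwrite('pics/m2.png',np.hstack([cv2.resize(a,(400,300)),b[60:360,140:540]]))
E
```

```text
2.65 [527.05 130.13  88.49] [-0.002 -0.01  -0.004 -0.001  0.003  0.   ]
2.7 [527.1  130.13  88.52] [ 0.002  0.003  0.002 -0.001 -0.003  0.   ]
2.75 [527.   130.16  88.38] [ 0.     0.003  0.002 -0.001 -0.    -0.001]
```

View pics/m2.png

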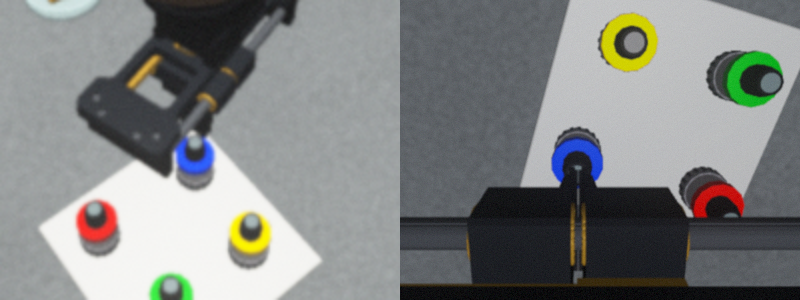

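```bash
python3 - <<'E'
from h import *
s=dict(np.load('pics/s2.png.npz'));w=dict(np.load('pics/w2.png.npz'))
o=bot.get_obs()['ee_pos']
print([ (n,proj(c,o).round(1),proj(c,[527,129.5,62]).round(1),proj(c,o+np.array([0,0,60])).round(1)) for n,c in(('s',s),('w',w))])
a=cv2.resize(s['img'][240:310,285:365],None,fx=5,fy=5,interpolation=2);b=cv2.resize(w['img'][190:270,280:360],(400,350))
cv2.imwrite('pics/m3.png',np.hstack([a,b])[:,:,::-1])
E
```

```text
[('s', array([327.9, 262.4]), array([327.9, 270.4]), array([328. , 241.3])), ('w', array([318.2, 250.1]), array([317.4, 233.1]), array([317.5, 317.1]))]
```

View pics/m3.png

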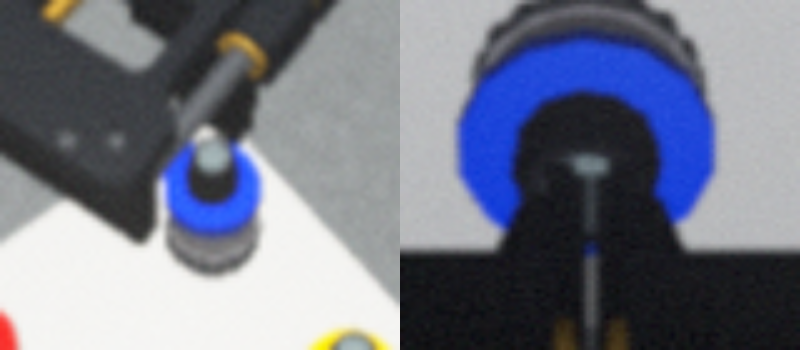

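Both views agree: the tip is directly over the lens of blue, about 26 mm above it. Now holding.

step_arm([
  {"offset":[0,0,0],"yaw":0},
  {"offset":[0,0,0],"yaw":0},
  {"offset":[0,0,0],"yaw":0},
  {"offset":[0,0,0],"yaw":0},
  {"offset":[0,0,0],"yaw":0},
])

```text
time: 3.27
ee_pos: [526.8, 130.1, 88.2]
eef_rot: [0.138, 0.99, -0.002, -0.001]
contact_force: [-0.7, -0.5, 0.7]
opening: 0.4
```

step_arm([
  {"offset":[0,0,0],"yaw":0},
  {"offset":[0,0,0],"yaw":0},
  {"offset":[0,0,0],"yaw":0},
  {"offset":[0,0,0],"yaw":0},
  {"offset":[0,0,0],"yaw":0},
])

```text
time: 3.68
ee_pos: [526.7, 130.2, 88.1]
eef_rot: [0.138, 0.99, -0.002, -0.001]
contact_force: [-0.2, -0.1, -0.5]
opening: 0.3
```

step_arm([
  {"offset":[0,0,0],"yaw":0},
  {"offset":[0,0,0],"yaw":0},
  {"offset":[0,0,0],"yaw":0},
  {"offset":[0,0,0],"yaw":0},
  {"offset":[0,0,0],"yaw":0},
])

```text
time: 4.1
ee_pos: [526.7, 130.2, 88.1]
eef_rot: [0.138, 0.99, -0.002, -0.001]
contact_force: [-0.2, -0.7, -0.1]
opening: 0.2
```

step_arm([
  {"offset":[0,0,0],"yaw":0},
  {"offset":[0,0,0],"yaw":0},
  {"offset":[0,0,0],"yaw":0},
  {"offset":[0,0,0],"yaw":0},
  {"offset":[0,0,0],"yaw":0},
])

```text
time: 4.52
ee_pos: [526.8, 130.2, 88.1]
eef_rot: [0.138, 0.99, -0.002, -0.001]
contact_force: [-0.4, 0.7, 0.0]
opening: 0.7
```

step_arm([
  {"offset":[0,0,0.025],"yaw":0},
  {"offset":[0,0,0.03],"yaw":0},
  {"offset":[0,0,0.03],"yaw":0},
  {"offset":[0,0,0.025],"yaw":0},
  {"offset":[0,0,0.005],"yaw":0},
])

```text
time: 4.93
ee_pos: [524.7, 129.9, 205.4]
eef_rot: [0.138, 0.99, -0.003, -0.005]
contact_force: [-0.7, 0.1, 0.4]
opening: 0.3
```

step_arm([
  {"offset":[0.003,-0.031,0.0],"yaw":0},
  {"offset":[0.003,-0.031,0.0],"yaw":0},
  {"offset":[0.003,-0.031,0.0],"yaw":0},
  {"offset":[0.003,-0.031,0.0],"yaw":0},
  {"offset":[0.003,-0.031,0.0],"yaw":0},
])

```text
time: 5.35
ee_pos: [539.4, -25.4, 206.8]
eef_rot: [0.133, 0.991, -0.002, -0.002]
contact_force: [0.7, 0.5, 1.1]
opening: 0.5
```

step_arm([
  {"offset":[0.003,-0.031,0.0],"yaw":0},
  {"offset":[0.003,-0.031,0.0],"yaw":0},
  {"offset":[0.003,-0.031,0.0],"yaw":0},
  {"offset":[0.003,-0.031,0.0],"yaw":0},
  {"offset":[0.003,-0.031,0.0],"yaw":0},
])

```text
time: 5.77
ee_pos: [553.0, -188.1, 203.8]
eef_rot: [0.133, 0.991, -0.001, -0.004]
contact_force: [0.8, -0.1, -0.8]
opening: 0.5
```

step_arm([
  {"offset":[0.002,-0.031,0.0],"yaw":0},
  {"offset":[0.002,-0.025,0.0],"yaw":0},
  {"offset":[0,-0.015,0.0],"yaw":0},
  {"offset":[0,0,0.0],"yaw":0},
  {"offset":[0,0,0.0],"yaw":0},
])

```text
time: 6.18
ee_pos: [555.4, -267.9, 199.7]
eef_rot: [0.136, 0.991, -0.001, -0.006]
contact_force: [-0.9, -0.3, -0.3]
opening: 0.4
```

```bash
python3 - <<'E'
from h import *
c=shot('wrist','pics/w4.png');o=bot.get_obs();print(o['time'],o['ee_pos'])
hsv=cv2.cvtColor(c['img'],cv2.COLOR_RGB2HSV)
e0=proj(c,[559,-278,44]);print('expect',e0,[proj(c,p) for p in([594,-245,50],[561,-210,50],[526,-243,50])])
m=cv2.inRange(hsv,(10,90,40),(26,255,255))
for cn in cv2.findContours(m,cv2.RETR_EXTERNAL,cv2.CHAIN_APPROX_NONE)[0]:
    h=cv2.convexHull(cn)
    if cv2.contourArea(h)>100: e=cv2.fitEllipse(h);print(e,cast(c,e[0],44).round(1))
E
```

```text
6.2333 [ 555.4551397  -267.57453838  199.76646296]
expect [309.57858126 193.25104678] [array([352.92048543, 220.11449974]), array([380.89449903, 177.42127279]), array([336.51005103, 150.42644713])]
((269.78009033203125, 343.36492919921875), (10.813349723815918, 409.6661071777344), 89.54830932617188) [ 705.3 -364.1   44. ]
((323.00164794921875, 294.56494140625), (8.907048225402832, 65.91253662109375), 179.42185974121094) [ 665.1 -294.1   44. ]
((312.3095703125, 294.362060546875), (10.385211944580078, 64.25947570800781), 0.40303799510002136) [ 662.  -304.6   44. ]
((548.584228515625, 267.7421875), (18.843547821044922, 58.33133316040039), 95.89404296875) [697.  -68.7  44. ]
((308.68896484375, 193.9739227294922), (32.150291442871094, 32.334415435791016), 62.94516372680664) [ 559.5 -279.    44. ]
```

View pics/w4.png

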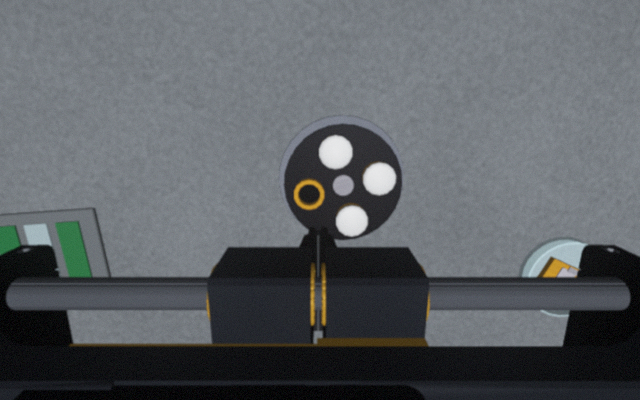

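The wrist view shows the open port at (309,194), which gives (559.5,-279). That agrees with the top view. Next I centre at this height and then descend to about z = 69.

step_arm([
  {"offset":[0.004,-0.011,0.0],"yaw":0},
  {"offset":[0,0,0],"yaw":0},
  {"offset":[0,0,-0.02],"yaw":0},
  {"offset":[0,0,-0.02],"yaw":0},
  {"offset":[0,0,-0.015],"yaw":0},
])

```text
time: 6.65
ee_pos: [562.3, -275.7, 147.3]
eef_rot: [0.133, 0.991, -0.002, -0.002]
contact_force: [0.2, -0.6, -0.2]
opening: 0.2
```

step_arm([
  {"offset":[0,0,-0.005],"yaw":0},
  {"offset":[0,0,0],"yaw":0},
  {"offset":[0,0,0],"yaw":0},
  {"offset":[0,0,0],"yaw":0},
  {"offset":[0,0,0],"yaw":0},
])

```text
time: 7.07
ee_pos: [562.8, -272.9, 141.4]
eef_rot: [0.132, 0.991, -0.002, -0.003]
contact_force: [-0.7, -0.2, 0.3]
opening: 0.4
```

step_arm([
  {"offset":[-0.003,-0.006,0],"yaw":0},
  {"offset":[0,0,0],"yaw":0},
  {"offset":[0,0,-0.012],"yaw":0},
  {"offset":[0,0,-0.012],"yaw":0},
  {"offset":[0,0,0],"yaw":0},
])

```text
time: 7.48
ee_pos: [560.1, -280.3, 118.1]
eef_rot: [0.132, 0.991, -0.003, -0.001]
contact_force: [0.4, -0.1, 0.5]
opening: 0.7
```

step_arm([
  {"offset":[0,0.001,-0.012],"yaw":0},
  {"offset":[0,0,-0.012],"yaw":0},
  {"offset":[0,0,-0.012],"yaw":0},
  {"offset":[0,0,-0.007],"yaw":0},
  {"offset":[0,0,0],"yaw":0},
])

```text
time: 7.9
ee_pos: [559.3, -279.0, 69.9]
eef_rot: [0.132, 0.991, -0.002, -0.002]
contact_force: [-1.0, 0.1, 1.4]
opening: 0.4
```

```bash
python3 - <<'E'
from h import *
s=shot('side','pics/s5.png');w=shot('wrist','pics/w5.png');o=bot.get_obs();print(o['time'],o['ee_pos'])
print(proj(s,o['ee_pos']),proj(w,o['ee_pos']),proj(w,[559.5,-279,44]))
a=cv2.resize(s['img'][95:165,332:412],None,fx=5,fy=5,interpolation=2);b=cv2.resize(w['img'][170:270,270:370],(400,350))
cv2.imwrite('pics/m5.png',np.hstack([a,b])[:,:,::-1])
E
```

```text
8.0 [ 559.80237014 -279.23024109   71.34841127]
[373.05570828 117.241608  ] [318.00698092 251.65067713] [318.48977779 232.77198317]
```

View pics/m5.png

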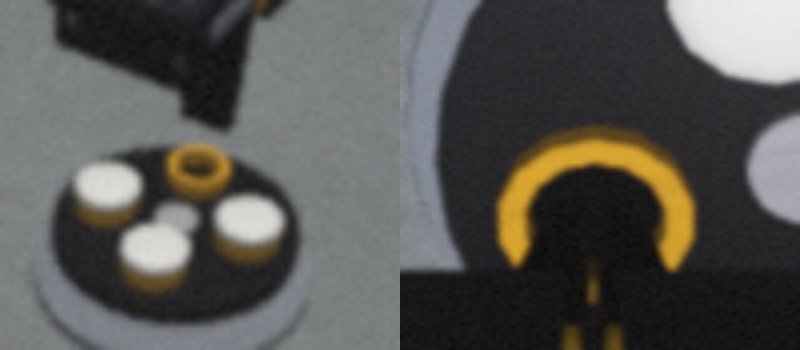

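step_arm([
  {"offset":[0,0,0],"yaw":0},
  {"offset":[0,0,0],"yaw":0},
  {"offset":[0,0,0],"yaw":0},
  {"offset":[0,0,0],"yaw":0},
  {"offset":[0,0,0],"yaw":0},
])

```text
time: 8.42
ee_pos: [560.8, -279.8, 73.8]
eef_rot: [0.132, 0.991, -0.003, 0.0]
contact_force: [0.3, -0.3, -0.4]
opening: 0.5
```

Both views show the tip over the open port. The arm settled slightly high, so I'll trim it down and then hold.

step_arm([
  {"offset":[-0.001,0.0,-0.004],"yaw":0},
  {"offset":[0,0,0],"yaw":0},
  {"offset":[0,0,0],"yaw":0},
  {"offset":[0,0,0],"yaw":0},
  {"offset":[0,0,0],"yaw":0},
])

```text
time: 8.83
ee_pos: [559.8, -279.9, 69.9]
eef_rot: [0.132, 0.991, -0.003, 0.0]
contact_force: [-1.2, 1.0, -0.0]
opening: 0.6
```

step_arm([
  {"offset":[0,0,0],"yaw":0},
  {"offset":[0,0,0],"yaw":0},
  {"offset":[0,0,0],"yaw":0},
  {"offset":[0,0,0],"yaw":0},
  {"offset":[0,0,0],"yaw":0},
])

```text
time: 9.25
ee_pos: [559.9, -279.9, 69.9]
eef_rot: [0.132, 0.991, -0.003, 0.0]
contact_force: [0.1, -0.2, -0.3]
opening: 0.4
```

step_arm([
  {"offset":[0,0,0],"yaw":0},
  {"offset":[0,0,0],"yaw":0},
  {"offset":[0,0,0],"yaw":0},
  {"offset":[0,0,0],"yaw":0},
  {"offset":[0,0,0],"yaw":0},
])

```text
time: 9.67
ee_pos: [559.9, -279.9, 69.9]
eef_rot: [0.132, 0.991, -0.003, 0.0]
contact_force: [0.8, 0.1, 0.2]
opening: 0.1
```

step_arm([
  {"offset":[0,0,0],"yaw":0},
  {"offset":[0,0,0],"yaw":0},
  {"offset":[0,0,0],"yaw":0},
  {"offset":[0,0,0],"yaw":0},
  {"offset":[0,0,0],"yaw":0},
])

```text
time: 10.08
ee_pos: [559.9, -279.9, 69.9]
eef_rot: [0.132, 0.991, -0.003, 0.0]
contact_force: [-0.3, -1.0, -0.2]
opening: 0.7
```

step_arm([
  {"offset":[0,0,0],"yaw":0},
  {"offset":[0,0,0],"yaw":0},
  {"offset":[0,0,0],"yaw":0},
  {"offset":[0,0,0],"yaw":0},
  {"offset":[0,0,0],"yaw":0},
])

```text
time: 10.5
ee_pos: [559.9, -279.9, 69.9]
eef_rot: [0.132, 0.991, -0.003, 0.0]
contact_force: [-0.1, -0.2, -0.3]
opening: 0.7
```

step_arm([
  {"offset":[0,0,0.025],"yaw":0},
  {"offset":[0,0,0.03],"yaw":0},
  {"offset":[0,0,0.03],"yaw":0},
  {"offset":[0,0,0.03],"yaw":0},
  {"offset":[0,0,0.01],"yaw":0},
])

```text
time: 10.92
ee_pos: [557.6, -278.6, 195.9]
eef_rot: [0.132, 0.991, -0.002, -0.003]
contact_force: [-0.7, -0.1, 0.0]
opening: 0.7
```

step_arm([
  {"offset":[0,0,0],"yaw":0},
  {"offset":[0,0,0],"yaw":0},
  {"offset":[0,0,0],"yaw":0},
  {"offset":[0,0,0],"yaw":0},
  {"offset":[0,0,0],"yaw":0},
])

```text
time: 11.33
ee_pos: [557.2, -278.3, 194.6]
eef_rot: [0.132, 0.991, -0.002, -0.003]
contact_force: [-0.8, 0.8, -0.7]
opening: 0.3
```

step_arm([
  {"offset":[0,0,0.006],"yaw":0},
  {"offset":[0,0,0],"yaw":0},
  {"offset":[0,0,0],"yaw":0},
  {"offset":[0,0,0],"yaw":0},
  {"offset":[0,0,0],"yaw":0},
])

```text
time: 11.75
ee_pos: [556.6, -278.0, 198.0]
eef_rot: [0.132, 0.991, -0.0, -0.006]
contact_force: [0.2, -1.0, -0.6]
opening: 0.5
```

```bash
python3 - <<'E'
from h import *
c=shot('side','pics/s6.png');a=cv2.imread('pics/side.png');b=cv2.imread('pics/s6.png')
print('tray diff',cv2.absdiff(a,b)[255:380,240:400].max())
o=bot.get_obs();print(o['time'],o['ee_pos'],np.abs(o['qd']).max());print(bot.job_done())
E
```

```text
tray diff 15
11.8 [ 556.57664384 -277.97235827  198.01411975] 0.0019961486550316727
the job is handed in; nothing more can be done
None
```

The arm pointed at the blue-banded objective and then at the open port. I handed the job in at 11.8 s, and `job_done` gives no verdict.

- **Blue objective:** with the fingers shut, I held about 26 mm above its top, within about 1 mm of its measured centre at (527, 129), for about 2 s.
- **Open port:** I rose, crossed at about 200 mm and came straight down over it. I held about 26 mm above its mouth, within about 1 mm of its measured centre at (559.5, -279), for about 2 s after a short height correction.
- **Finish:** the hand ended still at 198 mm above the bench.

**Last checks:**
- Contact force stayed at noise level (under 2 N) at every reading.
- Tray pixels before and after differ by at most 15 of 255, so the objectives did not move.
- The top and wrist cameras agreed to about 1–2 mm on both targets. The side camera put the port about 8 mm off in y. I trusted the other two, because the port they gave lies 34 mm from the turret axis, opposite a cap, as specified.
- The arm drifted up to about 7 mm sideways while coming down, and I corrected that as it went. It also crept up to about 30 mm above the port mouth before the final hold.

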